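Sanded tube pair to the priming tray

TASK

Pick up the two long aluminium square tubes together in one grasp and lift them as a pair well clear of their timber rest (at least 60 mm up), then set them down gently, without dropping them, side by side in the middle of the two timber bearers of the grey tray, lying lengthwise along the tray, and let go. The two shorter tubes on the other rest are not wanted.

Things in the scene. Friction and masses are not known exactly. Their poses are not given: they have to be found in the camera images.
- long_a_mid (a point): One of the two long tubes: bare aluminium square tube, 170 mm long, 20 x 20 mm in section, about 60 g. The point is its centre, half-way up; x runs along its length, z up. It starts beside its twin, parallel, 2 to 8 mm of air between them, centre 49 mm above the table. The pair on the other, similar rest looks the same but is only 100 mm long.
- long_b_mid (a point): The other long tube of the pair, the same in every way: 170 mm long, 20 x 20 mm, about 60 g. The point is its centre, half-way up; x runs along its length, z up.
- rest_long_top (a point): Fixed timber rest under the long tubes: two dark bearers 30 mm high on a 9 mm plywood base, 140 x 100 mm. The point is the centre between them at the height of their tops, 39 mm above the table; x runs along the tubes. Bearers run along y, each 18 mm wide, 82 mm clear between them: room for fingers to reach down beside the middle of the tubes.
- tray_floor (a point): Grey open tray, fixed, 240 (x) by 160 mm (y), rim 25 mm above the table. The point is the centre of its floor, 5 mm above the table; x along its length, z up. Two bearers stand across it along y, at x = -50 and +50 mm, each 16 mm wide, 110 long, 30 high: a tube lying on them has its centre 40 mm above the point. A small end plug, 14 mm high, lies in a corner.
There are look-alikes about, which are no part of the job. What is shaped like the part that bears long_a_mid but turquoise is not meant.

How it is judged:
On the way:
1. both long tubes are in the air at once, side by side (height (world z) of each of long_a_mid, long_b_mid above 0.09 m and distance between long_a_mid and long_b_mid below 0.035 m), for 0.2 s.
At the end, for the whole second after the job is handed in: Both long tubes lie on the tray's two bearers (centres 33 to 47 mm above the tray floor), side by side (centres within 35 mm of each other), each centre within 30 mm of the tray's centre along it and 35 mm across it, each within 12 degrees of the tray's length, at rest (x of long_a_mid in the frame of tray_floor between -0.03 and 0.03 m and y of long_a_mid in the frame of tray_floor between -0.035 and 0.035 m and z of long_a_mid in the frame of tray_floor between 0.033 and 0.047 m and angle between the x axis of each of long_a_mid, long_b_mid and the x axis of tray_floor, either way round below 0.21 rad and linear speed of each of long_a, long_b below 0.02 m/s and x of long_b_mid in the frame of tray_floor between -0.03 and 0.03 m and y of long_b_mid in the frame of tray_floor between -0.035 and 0.035 m and z of long_b_mid in the frame of tray_floor between 0.033 and 0.047 m and distance between long_a_mid and long_b_mid below 0.035 m); the robot touches nothing.
It fails at once if a long tube is dropped (moves faster than 0.5 m/s with no finger on it) ((linear speed of long_a above 0.5 m/s and contact force between the fingers and long_a below 0.05 N) or (linear speed of long_b above 0.5 m/s and contact force between the fingers and long_b below 0.05 N)).
It also fails if it takes over 45 s, if anything falls off the work surface, if the arm or the gripper's body presses on something with over 40 N, if the wrist force passes 120 N, or if a joint passes its speed limit or range.

ROBOT

A 6-joint arm with a two-finger parallel gripper is mounted at the origin on the work surface. World frame = base frame: x ahead of the robot, y to its left, z up, the work surface at z = 0. Lengths are in m, angles in rad, forces in N, time in s.
With the tool pointing down it reaches from about 0.375 to 0.975 m from the base axis. Payload 3.8 kg.
Tool frame: the origin (TCP) lies on the centre line of the jaws, within the pads' length; the fingertips stand 14 mm ahead of it and the grasp point (between the pads) lies 5 mm behind it; z points along the fingers, y is the line along which they close (so a half turn about z gives the same grasp; the last joint's range is limited). The gripper opens to 85 mm and grips with 20 to 120 N. Pads are 22 mm wide; open, the fingers measure 114 mm over their backs; the gripper's body (76 mm by 85 mm) begins 54 mm behind the grasp point. The pads swing forward as they close: fully open they stand 13 mm farther back than shut.
Start: joints at [1.078, 0.264, 1.604, -0, 1.274, -0.037], TCP at [0.297, 0.606, 0.245] pointing down, gripper open.
Joint ranges: [-2.63, 2.63], [-0.94, 2.18], [0.31, 2.57], [-1.31, 4.45], [0, 2.66], [-2.55, 2.55]. Speed limits (rad/s): [2.57, 2.57, 3.14, 3.14, 3.14, 3.14].

INTERFACE

Orientations are given as a rotation vector (axis times angle).
In Python, from workcell import bot, eyes, spot_in gives the robot as it stands.
- The arm moves only by the tool carry_out, never from a script. Its argument "series" is text: rows parted by semicolons, each of 4 numbers parted by spaces: the shift along the world's x, y, z in m, then the turn about the world's z in degrees. In form: tx ty tz roll; .... A call has 1 to 20 rows; each row shifts and turns the commanded pose from where the row before left it; what a row does not reach is not made up. A row lasts 1/8 s, in which the tool goes at most 62.5 mm and 10.7 degrees, less where a joint would pass 70% of its speed; a pose out of reach is approached as far as the arm can. A call is refused whole if a number of a shift passes 0.0625 or a number of a turn 10.7, either way. A call with a gripper value outside its range is refused whole. "jaw" is the gripper command: -1 is shut, 1 is fully open, values between are in proportion, set as the call begins (left out, the last holds). The fingers move at their own pace and stop on an object; "grip_force" is the grip in N (left out, the last holds). Time passes only in rows, so rows that do not move let the fingers close. It gives the time, the measured TCP pose, the force, the opening and the grip force at its end, in the units of the state.
- bot.read_state(): the state, without advancing time (a new reading comes with each control period).
- eyes.read_camera(name): name is "side" or "top"; returns (picture, depth): 384x512x3 uint8, blue, green, red; 384x512 float32, m along the optical axis (not along the pixel's ray), 0 where there is no reading.
- eyes.get_calibration(name): a dict with "K" (3x3 intrinsics, pixels), "distortion" ([k1, k2, p1, p2, k3] as OpenCV has them; the pictures are not rectified), "position" and "rotation" of the camera in the world. Camera axes: x right, y down, z forward; pixel columns grow to the right and rows downward; lengths in m; the calibration is good to about 2 mm. A picture is of the moment at which its call begins. get_calibration takes no time and is no camera call.
- bot.finish_job(): hands the job in; it is judged then, once.
Trained networks look in the newest picture that a camera, given by its name, has taken for a name from the list of things; names that differ only in an ending like _2 or _b are one class to them, and where a whole thing is asked for, a point or a joint stands for the part that bears it (a point fixed in the world has none). Each returns a list of dicts, best first, with "score" (0 to 1); they miss things now and then, are a little off and sometimes report something else, mostly with a low value. They report only what shows in the picture. A call takes as long as a camera call. They do not tell look-alikes from the thing itself.
- spot_in(camera, target): "rect" ([centre column, centre row, width, height] in pixels, round what is visible of it).
The state is a dict: "time": time; "q": joint angles; "joint_vel": joint speeds; "joint_torque": joint torques, N m; "tool_pos": TCP position; "tcp_rot": TCP orientation; "wrist_force": force on the tool from outside, world axes, zero at the start; "torque": the same for the moment, N m; "width": opening from 0.0 (shut) to 1.0 (fully open); "grip_force": force on a finger pad.
Only numpy, scipy, OpenCV 4.12 (cv2) and the standard library are available. Lean on these libraries where they do the work, as an engineer would, in place of code of your own. Each camera call takes 0.05 s, during which the arm holds its last target. There are 200 camera calls.

## Working session

There is one attempt and no reset: what is moved stays moved. The work goes in short steps, Python scripts to look and compute and a tool call to move; the robot and the scene stay as the last step left them, time stands still between calls to the robot, and variables do not carry over. Pictures are saved under pics/ and viewed, at most 10 in all, crops included, and the job is handed in when it is done.

Besides the shell and the picture viewer there is one more tool, called after "Call:" by a JSON object that holds its "method" and its "body". carry_out: Moves the arm, as the interface text tells. Its arguments: {"type":"object","properties":{"series":{"type":"string"},"jaw":{"type":"number"},"grip_force":{"type":"number"}},"required":["series"]}

```bash
mkdir -p pics; ls; cat > h.py <<'E'
import numpy as np, cv2
from workcell import bot, eyes, spot_in
def to_world(cam, uv, depth=None, z=None):
    c=eyes.get_calibration(cam); K=np.array(c["K"]); R=np.array(c["rotation"]); p=np.array(c["position"])
    if R.size==3: R=cv2.Rodrigues(R)[0]
    n=cv2.undistortPoints(np.array(uv,float).reshape(-1,1,2),K,np.array(c["distortion"])).reshape(-1,2)
    r=np.c_[n,np.ones(len(n))]@R.T
    if z is not None: return p+r*((z-p[2])/r[:,2])[:,None]
    return p+r*np.array(depth).reshape(-1,1)
E
python3 - <<'E'
from h import *
for c in ("top","side"):
    im,d=eyes.read_camera(c); cv2.imwrite(f"pics/{c}0.png",im); np.save(f"{c}0.npy",d)
    k=eyes.get_calibration(c); print(c,k["position"],k["rotation"],k["K"])
    for t in ("long_a_mid","rest_long_top","tray_floor"):
        for r in spot_in(c,t): print(c,t,np.round(r["rect"]),round(r["score"],2))
print(bot.read_state())
E
```

```text
pics
top [ 2.76920905e-01 -8.95177429e-04  9.69318474e-01] [-2.1584782   2.14826947 -0.17261586] [[366.21925956   0.         254.57783622]
 [  0.         366.21925956 191.16748333]
 [  0.           0.           1.        ]]
top long_a_mid [244. 166.  18.  64.] 0.93
top long_a_mid [138. 253.  29.  62.] 0.92
top long_a_mid [307. 235.  23.  63.] 0.74
top rest_long_top [248. 171.  47.  58.] 0.75
top tray_floor [145. 158.  66.  93.] 0.89
side [ 0.22134451 -0.50047073  0.6480585 ] [-2.37823035  0.40434374 -0.16782582] [[366.48755972   0.         259.23247557]
 [  0.         366.48755972 188.07551741]
 [  0.           0.           1.        ]]
side long_a_mid [239. 271.  88.  19.] 0.81
side long_a_mid [287. 180.  74.  23.] 0.67
side long_a_mid [173. 136.  64.  15.] 0.67
side rest_long_top [290. 193.  59.  50.] 0.55
side tray_floor [260. 123. 108.  59.] 0.85
{'time': 0.4, 'q': array([ 1.07805135e+00,  2.64054295e-01,  1.60421810e+00,  1.28364183e-05,
        1.27368011e+00, -3.69158999e-02]), 'joint_vel': array([-9.52523300e-04, -2.92648486e-03, -2.00409976e-03, -7.68139928e-04,
        1.28877492e-03,  1.13112423e-05]), 'joint_torque': array([-1.76408216e-04, -5.14252138e+01, -3.67013276e+01, -4.82320274e-05,
        4.94174485e-03, -8.13246174e-06]), 'tool_pos': array([0.29709591, 0.60598067, 0.24505768]), 'tcp_rot': array([-7.09813599e-01, -3.06024550e+00,  5.40479685e-04]), 'wrist_force': array([-0.6221313 ,  0.14527495, -0.40181339]), 'torque': array([ 0.00952419,  0.00384895, -0.07719241]), 'grip_force': 0.0, 'width': 0.9980209687349151}
```

View pics/top0.png

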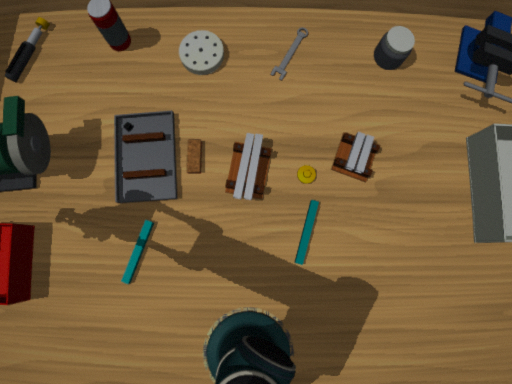

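View pics/side0.png

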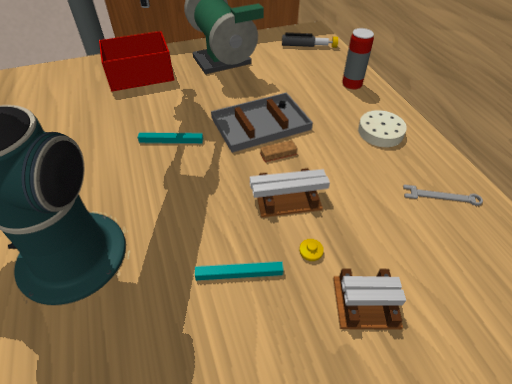

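The top picture shows these candidates: 
- the bright long pair at (247,166), about 66 px long
- the short pair at (361,152), about 38 px long
- turquoise bars at (138,252) and (307,232), which are look-alikes

I choose (247,166). The tray is at (145,158), with its bearers at (144,137) and (145,174). A wooden block at (195,156) lies between the tray and the rest.

```bash
cat > m.py <<'E'
from h import *
def rects(im, box, lo, hi, zt, cam="top", amin=20):
    x0,y0,x1,y1=box; hsv=cv2.cvtColor(im,cv2.COLOR_BGR2HSV)
    m=np.zeros(im.shape[:2],np.uint8); m[y0:y1,x0:x1]=cv2.inRange(hsv,lo,hi)[y0:y1,x0:x1]
    out=[]
    for c in cv2.findContours(m,cv2.RETR_EXTERNAL,cv2.CHAIN_APPROX_NONE)[0]:
        if cv2.contourArea(c)<amin: continue
        w=to_world(cam,c.reshape(-1,2),z=zt)[:,:2].astype(np.float32)
        (cx,cy),(a,b),t=cv2.minAreaRect(w*1000)
        if a<b: a,b,t=b,a,t+90
        out.append((round(cx),round(cy),round(a,1),round(b,1),round((t+90)%180-90,1)))
    return out
E
python3 - <<'E'
from m import *
im=cv2.imread("pics/top0.png"); d=np.load("top0.npy")
print("tubes",rects(im,(225,125,275,205),(0,0,120),(180,60,255),.059))
print("short",rects(im,(335,125,385,185),(0,0,120),(180,60,255),.059))
print("traybearers",rects(im,(118,115,174,200),(0,90,30),(25,255,255),.035))
print("trayrim",rects(im,(105,100,185,210),(0,0,40),(180,70,200),.025))
for p in [(243,165),(252,165),(144,138),(145,174),(130,155),(195,156)]:
    print(p,np.round(to_world("top",[p],d[p[1],p[0]]),3), im[p[1],p[0]])
cv2.imwrite("pics/crop0.png",np.hstack([cv2.resize(im[120:210,215:285],None,fx=5,fy=5),cv2.resize(im[105:205,105:185],(360,450))]))
E
```

```text
tubes [(474, -10, 172.5, 19.8, -9.9), (476, 15, 171.9, 19.8, -11.3)]
short [(514, -288, 105.7, 44.4, -20.8)]
traybearers [(458, 275, 109.0, 18.9, -85.4), (558, 285, 108.2, 16.6, -85.6)]
trayrim [(509, 279, 242.4, 163.5, 4.6)]
(243, 165) [[0.476 0.015 0.062]] [154 151 148]
(252, 165) [[ 0.476 -0.008  0.061]] [156 152 150]
(144, 138) [[0.553 0.278 0.037]] [13 25 54]
(145, 174) [[0.456 0.271 0.037]] [13 32 64]
(130, 155) [[0.514 0.323 0.008]] [86 81 79]
(195, 156) [[0.508 0.143 0.023]] [ 36  72 107]
```

View pics/crop0.png

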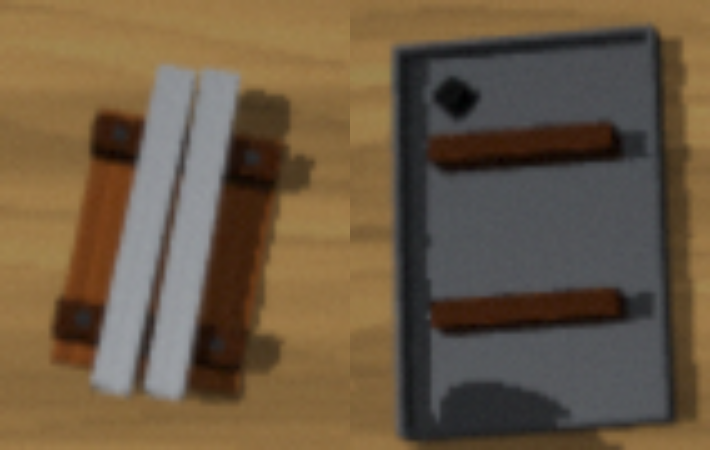

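The crop shows two parallel bare tubes with a thin gap on the dark bearers, about 172 mm long and centred at about (0.475, 0.003), at -10.6°. That matches the description. The tray's two bearers are clear and centred at about (0.508, 0.280), at +4.6°, with the plug in the far corner. Before travelling I'll check how high things stand along the path.

```bash
python3 - <<'E'
from h import *
d=np.load("top0.npy"); v,u=np.mgrid[0:384:3,0:512:3]; D=d[::3,::3]
w=to_world("top",np.c_[u.ravel(),v.ravel()],D.ravel()); w=w[D.ravel()>0]
m=(w[:,0]>.15)&(w[:,2]>.06)
for y in np.arange(-.4,.7,.1):
    s=w[m&(w[:,1]>y)&(w[:,1]<y+.1)]
    if len(s): print(round(y,1),np.round(s.min(0),2),np.round(s.max(0),2))
E
```

```text
-0.4 [ 0.49 -0.4   0.06] [ 0.85 -0.3   0.1 ]
-0.3 [ 0.46 -0.29  0.06] [ 0.57 -0.25  0.06]
-0.1 [ 0.4  -0.03  0.06] [ 0.56 -0.    0.06]
-0.0 [0.4  0.   0.06] [0.55 0.04 0.06]
0.3 [0.82 0.35 0.06] [0.88 0.4  0.17]
0.4 [0.83 0.4  0.14] [0.87 0.41 0.17]
0.5 [0.15 0.52 0.06] [0.6  0.6  0.22]
0.6 [0.32 0.6  0.1 ] [0.45 0.62 0.13]
```

Call:
{"method": "carry_out", "body": {"series": "0 -0.03 0.01 0; 0 -0.05 0 0; 0 -0.055 0 0; 0 -0.055 0 0; 0 -0.055 0 0; 0 -0.055 0 0; 0.022 -0.038 -0.013 1.9; 0.022 -0.038 -0.013 1.9; 0.022 -0.038 -0.013 1.9; 0.022 -0.038 -0.013 1.9; 0.022 -0.038 -0.013 1.9; 0.022 -0.038 -0.013 2; 0.022 -0.038 -0.013 2; 0.024 -0.038 -0.014 2; 0 0 0 0; 0 0 0 0", "jaw": 1, "grip_force": 40}}

```text
time: 2.4
tool_pos: [0.4748, 0.0022, 0.1503]
tcp_rot: [-0.292, -3.127, -0.001]
wrist_force: [-0.3, 0.3, 0.7]
width: 1.0
grip_force: 0.0
```

```bash
python3 - <<'E'
from h import *
a,_=eyes.read_camera("top"); b,_=eyes.read_camera("side")
cv2.imwrite("pics/p1.png",np.hstack([cv2.resize(a[90:250,170:330],(400,400)),cv2.resize(b[90:250,210:370],(400,400))]))
E
```

```text
(no output)
```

View pics/p1.png

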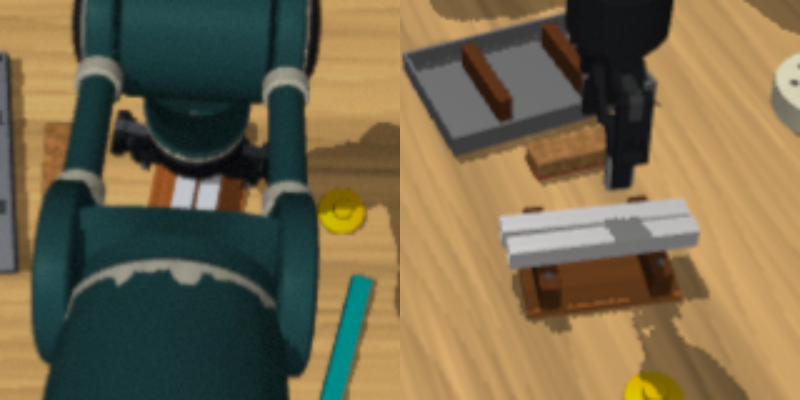

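The gripper is lined up across the pair and centred over it: in the top half the tubes show at (195,195), and in the side half the fingers are above (620,230). I'll go down and close.

Call:
{"method": "carry_out", "body": {"series": "0 0 -0.025 0; 0 0 -0.025 0; 0 0 -0.02 0; 0 0 -0.015 0; 0 0 -0.012 0; 0 0 -0.012 0; 0 0 0 0"}}

```text
time: 3.38
tool_pos: [0.4744, 0.0022, 0.0404]
tcp_rot: [-0.29, -3.126, 0.0]
wrist_force: [-0.2, -0.2, 0.3]
width: 1.001
grip_force: 0.0
```

Call:
{"method": "carry_out", "body": {"series": "0 0 0 0; 0 0 0 0; 0 0 0 0; 0 0 0 0; 0 0 0 0; 0 0 0 0; 0 0 0 0; 0 0 0 0; 0 0 0 0; 0 0 0 0; 0 0 0 0; 0 0 0 0", "jaw": -1, "grip_force": 50}}

```text
time: 4.88
tool_pos: [0.4759, 0.002, 0.0421]
tcp_rot: [0.291, 3.127, 0.0]
wrist_force: [-1.0, -0.6, 5.4]
width: 0.461
grip_force: 51.6
```

The opening is about 39 mm, so both tubes are in the grip. Lifting.

Call:
{"method": "carry_out", "body": {"series": "0 0 0.005 0; 0 0 0.01 0; 0 0 0.015 0; 0 0 0.02 0; 0 0 0.02 0; 0 0 0.02 0; 0 0 0.015 0; 0 0 0.005 0; 0 0 0 0; 0 0 0 0; 0 0 0 0"}}

```text
time: 6.25
tool_pos: [0.4745, 0.0021, 0.1504]
tcp_rot: [-0.29, -3.126, 0.0]
wrist_force: [0.6, 0.6, -1.5]
width: 0.461
grip_force: 50.8
```

```bash
python3 - <<'E'
from h import *
b,_=eyes.read_camera("side"); cv2.imwrite("pics/p2.png",cv2.resize(b[60:260,190:390],(500,500)))
E
```

```text
(no output)
```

View pics/p2.png

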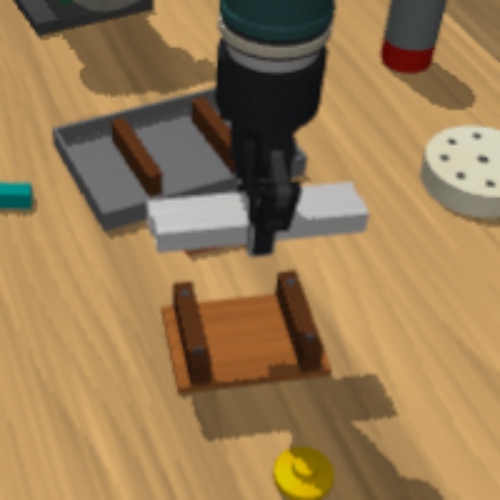

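The picture shows both tubes level in the jaws, the pair at (258,215), and the rest empty at (245,330). I'll carry them to the tray at a modest speed.

Call:
{"method": "carry_out", "body": {"series": "0.001 0.01 0 0.5; 0.003 0.02 0 1; 0.003 0.026 0 1.4; 0.003 0.028 0 1.5; 0.003 0.028 0 1.5; 0.003 0.028 0 1.5; 0.003 0.028 0 1.5; 0.003 0.028 0 1.5; 0.003 0.028 0 1.5; 0.003 0.026 0 1.5; 0.003 0.018 0 1.2; 0.002 0.01 0 0.6; 0 0 0 0; 0 0 0 0; 0 0 0 0"}}

```text
time: 8.18
tool_pos: [0.508, 0.2793, 0.1512]
tcp_rot: [0.124, -3.139, 0.0]
wrist_force: [0.8, 1.2, -1.0]
width: 0.463
grip_force: 50.7
```

```bash
python3 - <<'E'
from m import *
a,d=eyes.read_camera("top"); b,_=eyes.read_camera("side")
print(rects(a,(105,100,185,210),(0,0,40),(180,70,130),.025,amin=500))
cv2.imwrite("pics/p3.png",np.hstack([cv2.resize(a[80:240,60:220],(400,400)),cv2.resize(b[50:210,180:340],(400,400))]))
E
```

```text
[(523, 282, 270.5, 168.3, 4.7)]
```

View pics/p3.png

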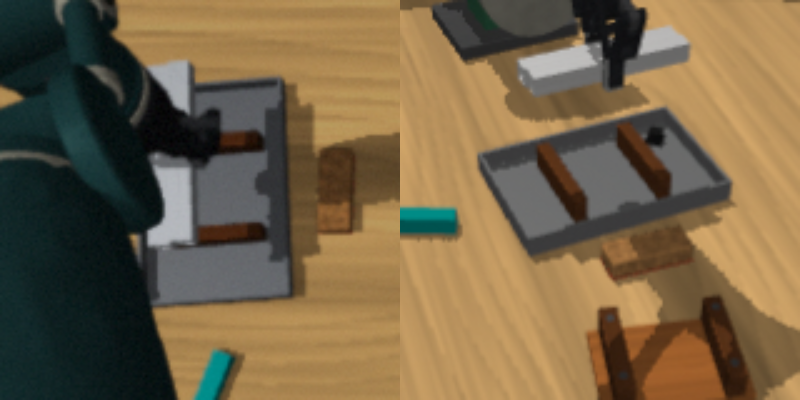

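The pair is held level over the tray. The top half shows it at (172,150), shifted left by its height, and the angle of 4.5° matches the tray. I'll lower it, slowly at the end.

Call:
{"method": "carry_out", "body": {"series": "0 0 -0.01 0; 0 0 -0.02 0; 0 0 -0.02 0; 0 0 -0.02 0; 0 0 -0.018 0; 0 0 -0.012 0; 0 0 -0.005 0; 0 0 -0.002 0; 0 0 0 0; 0 0 0 0"}}

```text
time: 9.52
tool_pos: [0.5087, 0.2804, 0.045]
tcp_rot: [-0.126, 3.138, 0.001]
wrist_force: [0.8, 0.0, -1.3]
width: 0.459
grip_force: 50.7
```

Call:
{"method": "carry_out", "body": {"series": "0 0 -0.002 0; 0 0 -0.002 0; 0 0 -0.001 0; 0 0 -0.001 0; 0 0 0 0; 0 0 0 0"}}

```text
time: 10.28
tool_pos: [0.5081, 0.2801, 0.0383]
tcp_rot: [0.126, -3.139, 0.0]
wrist_force: [0.3, 0.9, -1.8]
width: 0.46
grip_force: 50.8
```

Call:
{"method": "carry_out", "body": {"series": "0 0 -0.001 0; 0 0 0 0; 0 0 -0.001 0; 0 0 0 0; 0 0 0 0"}}

```text
time: 10.9
tool_pos: [0.5082, 0.2801, 0.0381]
tcp_rot: [0.126, -3.139, 0.0]
wrist_force: [-5.2, -3.5, 11.5]
width: 0.46
grip_force: 52.5
```

Contact is felt, with 11 N upward. I'll let go gradually.

Call:
{"method": "carry_out", "body": {"series": "0 0 0 0; 0 0 0 0; 0 0 0 0", "grip_force": 20}}

```text
time: 11.28
tool_pos: [0.5082, 0.2801, 0.0381]
tcp_rot: [0.126, -3.139, 0.0]
wrist_force: [-5.5, -3.0, 11.2]
width: 0.457
grip_force: 52.5
```

Call:
{"method": "carry_out", "body": {"series": "0 0 0 0; 0 0 0 0; 0 0 0 0; 0 0 0 0; 0 0 0 0; 0 0 0 0", "jaw": 0.5}}

```text
time: 12.02
tool_pos: [0.5081, 0.2801, 0.0362]
tcp_rot: [0.126, -3.139, 0.0]
wrist_force: [0.3, 0.4, 0.3]
width: 0.75
grip_force: 0.0
```

Call:
{"method": "carry_out", "body": {"series": "0 0 0.005 0; 0 0 0.01 0; 0 0 0.015 0; 0 0 0.025 0; 0 0 0.03 0; 0 0 0.03 0; 0 0 0.03 0; 0 -0.04 0 0; 0 -0.06 0 0; 0 -0.06 0 0; 0 -0.06 0 0; 0 -0.04 0 0; 0 0 0 0; 0 0 0 0"}}

```text
time: 13.78
tool_pos: [0.5084, 0.0204, 0.1822]
tcp_rot: [-0.125, 3.138, 0.001]
wrist_force: [0.6, 0.3, 0.3]
width: 0.753
grip_force: 0.0
```

```bash
python3 - <<'E'
from m import *
a,d=eyes.read_camera("top"); b,_=eyes.read_camera("side")
print("tubes",rects(a,(118,112,174,200),(0,0,135),(180,60,255),.055))
cv2.imwrite("pics/p4.png",np.hstack([cv2.resize(a[90:220,80:210],(400,400)),cv2.resize(b[50:210,180:340],(400,400))]))
E
```

```text
tubes [(508, 279, 178.3, 41.7, 3.4)]
```

View pics/p4.png

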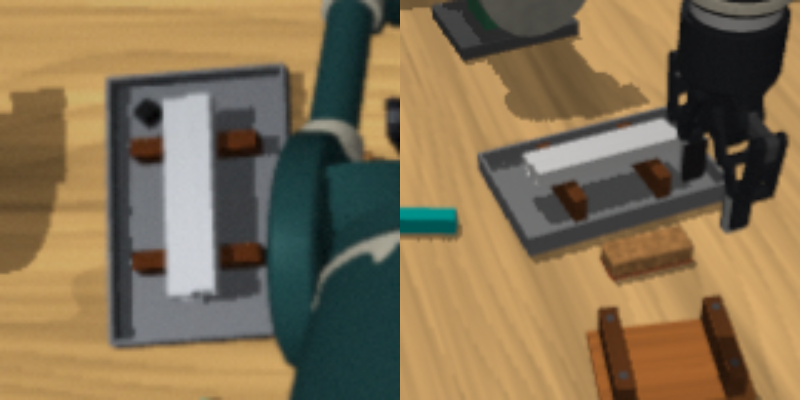

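The pair lies side by side across both bearers at (190,195) in the top half. It's centred at about (508, 279) mm, level and along the tray, and the gripper is clear. Handing in.

```bash
python3 -c "
from workcell import bot
print(bot.finish_job())"
```

```text
the job is handed in; nothing more can be done
None
```

I lifted both long tubes together (about 110 mm), set them down side by side in the middle of the tray's two bearers, let go, and handed the job in at about 14 s; the hand-in did not report a verdict.

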